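Swap mixed-up craft supplies back onto their colour-matched stands

TASK

The two paint bottles, the glue stick and the wooden stamp have been put back on the wrong coloured stands: move them so that each stands upright in the middle of the stand of its own colour (orange bottle on orange, light blue bottle on light blue, yellow glue stick on yellow, brown stamp on brown), and the white stand is left empty. Use the empty white stand as the parking place on the way; keep every piece upright, and do not put any of them down on the bare desk.

Things in the scene. Friction and masses are not known exactly. Their poses are not given: they have to be found in the camera images.
- stamp: Brown wooden hand stamp, 57 mm tall: a block 34 mm (its x) by 50 mm (its y) and 24 mm high, and above it a round turned handle, 25 mm at its widest, up to the top. Origin: centre of its underside, z up along the handle.
- orange_bottle: Orange paint bottle with an orange cap, 38 mm diameter, 75 mm tall; straight body up to 48 mm above its underside, then a shoulder and a narrower cap. Origin: centre of its underside, z up along its axis; round, so its yaw means nothing.
- blue_bottle: Light blue paint bottle with a white cap, 34 mm diameter, 100 mm tall; straight body up to 65 mm above its underside, then a shoulder and a narrower cap. Origin: centre of its underside, z up along its axis; round, so its yaw means nothing.
- glue_stick: Yellow glue stick, a straight upright cylinder of 23 mm diameter, 89 mm tall. Origin: centre of its underside, z up along its axis; round, so its yaw means nothing.
- stand_brown: Brown round pot stand with a raised rim, fixed to the desk: 92 mm across the rim, 38 mm high, wall 4 mm; flat inner floor 78 mm across, 28 mm above the desk. Origin: centre of its underside, on the desk top; z up.
- stand_orange: Orange round pot stand with a raised rim, fixed to the desk: 92 mm across the rim, 38 mm high, wall 4 mm; flat inner floor 78 mm across, 28 mm above the desk. Origin: centre of its underside, on the desk top; z up.
- stand_blue: Light blue round pot stand with a raised rim, fixed to the desk: 92 mm across the rim, 38 mm high, wall 4 mm; flat inner floor 78 mm across, 28 mm above the desk. Origin: centre of its underside, on the desk top; z up.
- stand_yellow: Yellow round pot stand with a raised rim, fixed to the desk: 92 mm across the rim, 38 mm high, wall 4 mm; flat inner floor 78 mm across, 28 mm above the desk. Origin: centre of its underside, on the desk top; z up.
- stand_white: White, spare and empty at the start: a round pot stand with a raised rim, fixed to the desk: 92 mm across the rim, 38 mm high, wall 4 mm; flat inner floor 78 mm across, 28 mm above the desk. Origin: centre of its underside, on the desk top; z up.

How it is judged (in metres and radians):
At the end, for the whole second after the job is handed in: Each bottle, the glue stick and the stamp stands upright (within 0.1 rad) on the floor of the stand of its own colour, its axis within 15 mm of the stand's centre, released and at rest; so the white stand is empty (horizontal distance between stamp and stand_brown below 0.015 m and z of stamp in the frame of stand_brown between 0.024 and 0.032 m and angle between each of stamp, glue_stick, orange_bottle, blue_bottle's own z axis and vertical below 0.1 rad and linear speed of each of stamp, glue_stick, orange_bottle, blue_bottle below 0.02 m/s and angular speed of each of stamp, glue_stick, orange_bottle, blue_bottle below 0.2 rad/s and horizontal distance between glue_stick and stand_yellow below 0.015 m and z of glue_stick in the frame of stand_yellow between 0.024 and 0.032 m and horizontal distance between orange_bottle and stand_orange below 0.015 m and z of orange_bottle in the frame of stand_orange between 0.024 and 0.032 m and horizontal distance between blue_bottle and stand_blue below 0.015 m and z of blue_bottle in the frame of stand_blue between 0.024 and 0.032 m); the robot touches nothing.
It fails at once if a bottle, the glue stick or the stamp is put down on the bare desk (height (world z) of any of stamp, glue_stick, orange_bottle, blue_bottle below 0.003 m).
It fails at once if a bottle, the glue stick or the stamp is laid down or knocked over (leans more than 0.8 rad) (angle between any of stamp, glue_stick, orange_bottle, blue_bottle's own z axis and vertical above 0.8 rad).
It also fails if it takes over 120 s, if anything falls off the work surface, if the arm or the gripper's body presses on something with over 40 N, if the wrist force passes 120 N, or if a joint passes its speed limit or range.

ROBOT

A 6-joint arm with a two-finger parallel gripper is mounted at the origin on the work surface; the furniture and walls round the work are solid. World frame = base frame: x ahead of the robot, y to its left, z up, the work surface at z = 0. Lengths are in m, angles in degrees, forces in N, time in s.
With the tool pointing down it reaches from about 0.375 to 0.975 m from the base axis. Payload 3.8 kg.
Tool frame: the origin (TCP) lies at the very end of the fingers, on their centre line; the grasp point (between the pads) lies 19 mm behind it; z points along the fingers, y is the line along which they close (so a half turn about z gives the same grasp; the last joint's range is limited). The gripper opens to 85 mm and grips with 20 to 120 N. Pads are 22 mm wide; open, the fingers measure 114 mm over their backs; the gripper's body (76 mm by 85 mm) begins 54 mm behind the grasp point. The pads swing forward as they close: fully open they stand 13 mm farther back than shut.
Start: joints at [-75.854, 15.12, 91.902, -0, 72.978, -2.114], TCP at [0.189, -0.648, 0.231] pointing down, gripper open.
Joint ranges: [-150.88, 150.88], [-54.13, 125.18], [17.81, 147.31], [-75.09, 255.09], [0, 152.58], [-146.25, 146.25]. Speed limits (degrees/s): [147.25, 147.25, 180, 180, 180, 180].

INTERFACE

Orientations are given as a 3x3 rotation matrix whose columns are the frame's x, y, z axes.
In Python, from workcell import readout, camera, camera_params, ctrl gives the robot as it stands.
- The arm moves only by the tool drive_tool, never from a script. Its argument "motion" is a list of rows, each an object of numbers: "tx", "ty", "tz": the shift along the tool's x, y, z in m; "roll": the turn about the tool's z in rad. In form: [{"tx": .., "ty": .., "tz": .., "roll": ..}, ...]. A call has 1 to 8 rows; each row shifts and turns the commanded pose from where the row before left it, along the tool's axes as they then stand; what a row does not reach is not made up. A row lasts 1/8 s, in which the tool goes at most 62.5 mm and 10.7 degrees, less where a joint would pass 70% of its speed; a pose out of reach is approached as far as the arm can. A call with a gripper value outside its range is refused whole. "gripper" is the closure, from 0 (fully open) to 1 (shut), set as the call begins (left out, the last holds). The fingers move at their own pace and stop on an object; "newtons" is the grip in N (left out, the last holds). Time passes only in rows, so rows that do not move let the fingers close. It gives the time, the measured TCP pose, the force, the opening and the grip force at its end, in the units of the state.
- readout.sense(): the state, without advancing time (a new reading comes with each control period).
- camera(name): name is "side" or "top" or "wrist"; returns (picture, depth): 420x560x3 uint8, red, green, blue; 420x560 float32, m along the optical axis (not along the pixel's ray), 0 where there is no reading.
- camera_params(name): a dict with "camera_matrix" (3x3 intrinsics, pixels), "D" ([k1, k2, p1, p2, k3] as OpenCV has them; the pictures are not rectified), "rvec" (rotation vector, rad) and "tvec" (3), from world to camera coordinates, as OpenCV has them; the wrist camera has in their place "mount" (4x4, takes a point from camera to tool coordinates, whose origin is the TCP and whose axes are the flange's). Camera axes: x right, y down, z forward; pixel columns grow to the right and rows downward; lengths in m; the calibration is good to about 2 mm. A picture is of the moment at which its call begins: read the wrist's pose just before it. camera_params takes no time and is no camera call.
- ctrl.job_done(): hands the job in; it is judged then, once.
The state is a dict: "time": time; "joints": joint angles; "joint_velocities": joint speeds; "tau": joint torques, N m; "ee_pos": TCP position; "tool_rot": TCP orientation; "ft_force": force on the tool from outside, world axes, zero at the start; "ft_torque": the same for the moment, N m; "grip_width": finger opening in m; "grasp_force": force on a finger pad.
Only numpy, scipy, OpenCV 4.12 (cv2) and the standard library are available. Lean on these libraries where they do the work, as an engineer would, in place of code of your own. Each camera call takes 0.05 s, during which the arm holds its last target. There are 200 camera calls.

## Working session

There is one attempt and no reset: what is moved stays moved. The work goes in short steps, Python scripts to look and compute and a tool call to move; the robot and the scene stay as the last step left them, time stands still between calls to the robot, and variables do not carry over. Pictures are saved under pics/ and viewed, at most 14 in all, crops included, and the job is handed in when it is done.

Besides the shell and the picture viewer there is one more tool, called after "Call:" as name([rows], argument=value, ...), one row to a line, values as JSON. drive_tool: Moves the arm, as the interface text tells. Its arguments: {"type":"object","properties":{"motion":{"type":"array"},"gripper":{"type":"number"},"newtons":{"type":"number"}},"required":["motion"]}

```bash
ls; mkdir -p pics; python3 - <<'E'
from workcell import readout, camera, camera_params
import cv2
s=readout.sense(); print(s)
for n in ("top","side"):
    p,d=camera(n); cv2.imwrite(f"pics/{n}0.png",p[:,:,::-1]); 
    import numpy as np; np.save(f"{n}d.npy",d); np.save(f"{n}p.npy",p); print(camera_params(n))
print(camera_params("wrist"))
E
```

```text
pics
{'time': 0.0, 'joints': array([-7.58561237e+01,  1.51691612e+01,  9.19825729e+01, -1.88439095e-03,
        7.29802625e+01, -2.11481088e+00]), 'joint_velocities': array([-0.00760991, -0.02270815, -0.01800777, -0.00729153,  0.00403416,
       -0.1012048 ]), 'tau': array([ 8.76603717e-04, -5.15106869e+01, -3.67311358e+01,  7.77693822e-05,
        1.31412360e-02, -8.20197670e-06]), 'ee_pos': array([ 0.18877797, -0.6472731 ,  0.22994961]), 'tool_rot': array([[ 9.60004726e-01,  2.79983166e-01, -5.93439354e-04],
       [ 2.79983790e-01, -9.60002147e-01,  2.22624873e-03],
       [ 5.36091133e-05, -2.30336270e-03, -9.99997346e-01]]), 'ft_force': array([ 0.20299232, -0.54336506, -0.51644113]), 'ft_torque': array([-0.04974409,  0.0266901 ,  0.00768041]), 'grasp_force': 0.0, 'grip_width': 0.08569695692071347}
{'camera_matrix': array([[441.01268816,   0.        , 285.89741902],
       [  0.        , 441.01268816, 207.81290656],
       [  0.        ,   0.        ,   1.        ]]), 'D': array([-0.06448084,  0.        ,  0.        ,  0.        ,  0.        ]), 'rvec': array([ 2.09610037, -2.129
[... 341 characters left out ...]
ay([ 0.48388119, -2.66034383,  1.22131771]), 'tvec': array([0.4955363 , 0.17585337, 0.70991   ])}
{'camera_matrix': array([[311.35420892,   0.        , 283.45931231],
       [  0.        , 311.35420892, 207.494937  ],
       [  0.        ,   0.        ,   1.        ]]), 'D': array([-0.04791482,  0.        ,  0.        ,  0.        ,  0.        ]), 'mount': array([[ 9.19730401e-05, -9.46616437e-01, -3.22362085e-01,
         8.37797089e-02],
       [ 9.99999967e-01,  1.64851520e-04, -1.98776856e-04,
         7.83755792e-04],
       [ 2.41307318e-04, -3.22362056e-01,  9.46616420e-01,
        -1.42185621e-01],
       [ 0.00000000e+00,  0.00000000e+00,  0.00000000e+00,
         1.00000000e+00]])}
```

View pics/top0.png

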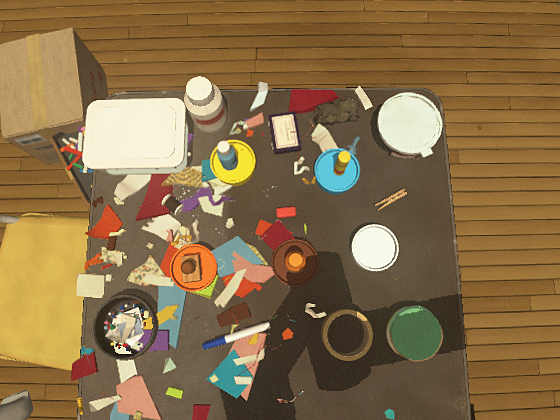

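View pics/side0.png

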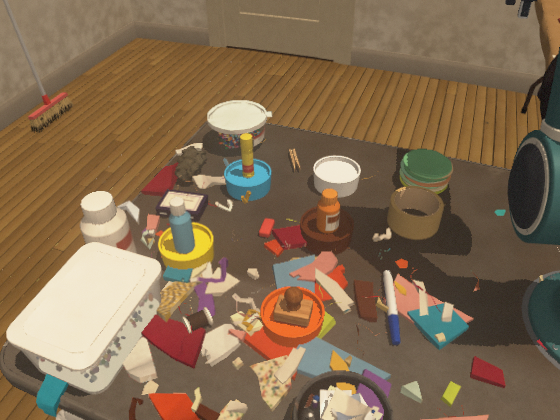

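The top view shows blue bottle on yellow (233,162), glue stick on blue (337,171), stamp on orange (194,267) and orange bottle on brown (295,262). White (375,247) is empty. So there are two swaps, six moves in all. Next I measure from the depth.

```bash
cat > h.py <<'E'
import numpy as np, cv2
from workcell import readout, camera, camera_params
from scipy.optimize import least_squares
def cloud(n,d,pose=None):
    P=camera_params(n); h,w=d.shape
    uv=np.stack(np.meshgrid(np.arange(w),np.arange(h)),-1).reshape(-1,1,2).astype(np.float64)
    r=cv2.undistortPoints(uv,P["camera_matrix"],P["D"]).reshape(h,w,2)
    X=np.dstack([r*d[...,None],d])
    if n=="wrist":
        M=P["mount"]; X=X@M[:3,:3].T+M[:3,3]
        W=X@pose["tool_rot"].T+pose["ee_pos"]
    else:
        R=cv2.Rodrigues(P["rvec"])[0]; W=(X-P["tvec"].ravel())@R
    W[d==0]=np.nan; return W
def circ(p,r=None):
    c=p.mean(0)
    f=(lambda q:np.hypot(*(p-q[:2]).T)-(r or q[2]))
    s=least_squares(f,[*c,.04],loss="soft_l1",f_scale=.002); return s.x, np.median(abs(f(s.x)))
E
python3 - <<'E'
from h import *
d=np.load("topd.npy");W=cloud("top",d)
uv={"yellow":(233,162),"blue":(337,171),"orange":(194,267),"brown":(295,262),"white":(375,247)}
for k,(u,v) in uv.items():
    S=W[v-35:v+36,u-35:u+36].reshape(-1,3); S=S[~np.isnan(S[:,0])]
    c=np.median(S[(S[:,2]>.02)],0)[:2]
    for _ in range(4):
        rr=np.hypot(*(S[:,:2]-c).T)
        m=(S[:,2]>.033)&(S[:,2]<.044)&(rr>.036)&(rr<.055); q,e=circ(S[m][:,:2],.044); c=q[:2]
    fl=S[(rr<.036)&(S[:,2]<.035)]
    print(k,c.round(4),m.sum(),e.round(4),"floor z",np.median(fl[:,2]).round(4),"reach",np.hypot(*c).round(3))
    T=S[(rr<.05)&(S[:,2]>.046)]
    if len(T)>5:
        zt=T[:,2].max(); t=T[T[:,2]>zt-.008]; print("   top z",zt.round(4),t.mean(0).round(4),len(t),(t.min(0)[:2]+t.max(0)[:2])/2)
        if k=="orange":
            b=T[T[:,2]<.056]; r=cv2.minAreaRect((b[:,:2]*1000).astype(np.float32)); print("   block",r)
# tall stuff
for (u,v) in [(203,90),(130,125),(409,115),(347,330),(415,330),(128,325)]:
    print((u,v),np.nanpercentile(W[v-15:v+16,u-15:u+16].reshape(-1,3),90,axis=0).round(3))
E
```

```text
yellow [0.6537 0.0747] 276 0.0012 floor z 0.0282 reach 0.658
   top z 0.1312 [0.651  0.0801 0.128 ] 118 [0.65107841 0.07984469]
blue [ 0.6327 -0.1346] 304 0.0012 floor z 0.0285 reach 0.647
   top z 0.1196 [ 0.633  -0.1388  0.1164] 123 [ 0.63361779 -0.13857233]
orange [0.4405 0.1485] 338 0.0011 floor z 0.0279 reach 0.465
   top z 0.0879 [0.4383 0.1506 0.0833] 105 [0.43925742 0.15033426]
   block ((438.4250793457031, 150.7873992919922), (50.59050750732422, 34.742279052734375), 5.587562084197998)
brown [ 0.448 -0.046] 325 0.0011 floor z 0.0282 reach 0.45
   top z 0.1069 [ 0.4465 -0.0455  0.1029] 161 [ 0.44634101 -0.04525118]
white [ 0.4739 -0.2026] 341 0.0011 floor z 0.0282 reach 0.515
(203, 90) [1.261 0.243 0.136]
(130, 125) [0.741 0.295 0.086]
(409, 115) [ 0.761 -0.257  0.071]
(347, 330) [ 0.341 -0.123  0.003]
(415, 330) [ 0.339 -0.244  0.052]
(128, 325) [0.355 0.299 0.045]
```

Call:
drive_tool([
  {"roll": 0.142},
  {"roll": 0.142},
  {"tx": 0.0215,"ty": -0.05},
  {"tx": 0.0215,"ty": -0.05},
  {"tx": 0.0215,"ty": -0.05},
  {"tx": 0.0215,"ty": -0.05},
  {"tx": 0.0215,"ty": -0.05},
  {"tx": 0.0215,"ty": -0.05},
], gripper=0)

```text
invalid input
```

```bash
python3 - <<'E'
from h import *
W=cloud("top",np.load("topd.npy"))
S=W[70:135,180:228].reshape(-1,3);S=S[(S[:,2]>.04)]
print(S.max(0),np.percentile(S[S[:,2]<.3],[1,99],axis=0)); t=S[S[:,2]>.1]; print(t.min(0),t.max(0))
E
```

```text
[0.79726212 0.17494275 0.13978503] [[0.70160046 0.09123422 0.04205468]
 [0.7882256  0.1731422  0.13741575]]
[0.7317339  0.0965085  0.10004395] [0.78979887 0.15818261 0.13978503]
```

Call:
drive_tool([
  {"tx": 0,"ty": 0,"tz": 0,"roll": 0.142},
  {"tx": 0,"ty": 0,"tz": 0,"roll": 0.142},
  {"tx": 0.0215,"ty": -0.05,"tz": 0,"roll": 0},
  {"tx": 0.0215,"ty": -0.05,"tz": 0,"roll": 0},
  {"tx": 0.0215,"ty": -0.05,"tz": 0,"roll": 0},
  {"tx": 0.0215,"ty": -0.05,"tz": 0,"roll": 0},
  {"tx": 0.0215,"ty": -0.05,"tz": 0,"roll": 0},
  {"tx": 0.0215,"ty": -0.05,"tz": 0,"roll": 0},
])

```text
time: 1.1
ee_pos: [0.3183, -0.3461, 0.2309]
tool_rot: [[1.0, -0.001, -0.0], [-0.001, -1.0, 0.0], [-0.0, -0.0, -1.0]]
ft_force: [0.6, -0.1, 0.6]
grip_width: 0.0856
grasp_force: 0.0
```

Call:
drive_tool([
  {"tx": 0.0183,"ty": -0.043,"tz": 0,"roll": 0},
  {"tx": 0.0183,"ty": -0.043,"tz": 0,"roll": 0},
  {"tx": 0.0183,"ty": -0.043,"tz": 0,"roll": 0},
  {"tx": 0.0183,"ty": -0.043,"tz": 0,"roll": 0},
  {"tx": 0.0183,"ty": -0.043,"tz": 0,"roll": 0},
  {"tx": 0.0183,"ty": -0.043,"tz": 0,"roll": 0},
  {"tx": 0.0183,"ty": -0.043,"tz": 0,"roll": 0},
  {"tx": 0,"ty": 0,"tz": 0,"roll": 0},
])

```text
time: 2.1
ee_pos: [0.4466, -0.0445, 0.2309]
tool_rot: [[1.0, 0.005, -0.001], [0.005, -1.0, 0.001], [-0.001, -0.001, -1.0]]
ft_force: [-0.7, 0.4, -1.0]
grip_width: 0.0853
grasp_force: 0.0
```

Call:
drive_tool([
  {"tx": 0,"ty": 0.001,"tz": 0.046,"roll": 0},
  {"tx": 0,"ty": 0,"tz": 0.046,"roll": 0},
  {"tx": 0,"ty": 0,"tz": 0.046,"roll": 0},
  {"tx": 0,"ty": 0,"tz": 0.03,"roll": 0},
  {"tx": 0,"ty": 0,"tz": 0.017,"roll": 0},
  {"tx": 0,"ty": 0,"tz": 0,"roll": 0},
])

```text
time: 2.85
ee_pos: [0.4439, -0.0486, 0.0445]
tool_rot: [[1.0, -0.001, -0.005], [-0.001, -1.0, 0.0], [-0.005, -0.0, -1.0]]
ft_force: [-0.3, -0.5, 0.4]
grip_width: 0.0853
grasp_force: 0.0
```

Call:
drive_tool([
  {"tx": 0,"ty": 0,"tz": 0,"roll": 0},
  {"tx": 0,"ty": 0,"tz": 0,"roll": 0},
  {"tx": 0,"ty": 0,"tz": 0,"roll": 0},
  {"tx": 0,"ty": 0,"tz": 0,"roll": 0},
  {"tx": 0,"ty": 0,"tz": 0,"roll": 0},
  {"tx": 0,"ty": 0,"tz": 0,"roll": 0},
], gripper=1, newtons=40)

```text
time: 3.6
ee_pos: [0.4472, -0.0482, 0.0475]
tool_rot: [[1.0, 0.0, 0.002], [0.0, -1.0, -0.0], [0.002, 0.0, -1.0]]
ft_force: [-0.9, 0.7, 6.3]
grip_width: 0.0366
grasp_force: 39.8
```

Call:
drive_tool([
  {"tx": 0,"ty": 0,"tz": -0.03,"roll": 0},
  {"tx": 0,"ty": 0,"tz": -0.04,"roll": 0},
  {"tx": 0.007,"ty": 0.0386,"tz": 0,"roll": 0},
  {"tx": 0.007,"ty": 0.0386,"tz": 0,"roll": 0},
  {"tx": 0.007,"ty": 0.0386,"tz": 0,"roll": 0},
  {"tx": 0.007,"ty": 0.0386,"tz": 0,"roll": 0},
  {"tx": 0,"ty": 0,"tz": 0,"roll": 0},
  {"tx": 0,"ty": 0,"tz": 0,"roll": 0},
])

```text
time: 4.6
ee_pos: [0.4736, -0.202, 0.1159]
tool_rot: [[1.0, -0.001, -0.001], [-0.001, -1.0, 0.001], [-0.001, -0.001, -1.0]]
ft_force: [0.1, 0.2, -0.9]
grip_width: 0.0364
grasp_force: 40.6
```

```bash
python3 - <<'E'
from h import *
p,d=camera("side"); cv2.imwrite("pics/side1.png",p[:,:,::-1]); s=readout.sense(); print(s["ee_pos"],s["ft_force"],s["grip_width"])
E
```

```text
[ 0.47356767 -0.20159133  0.11581866] [-0.16818322 -0.12161038 -1.07786988] 0.03645092391848455
```

View pics/side1.png

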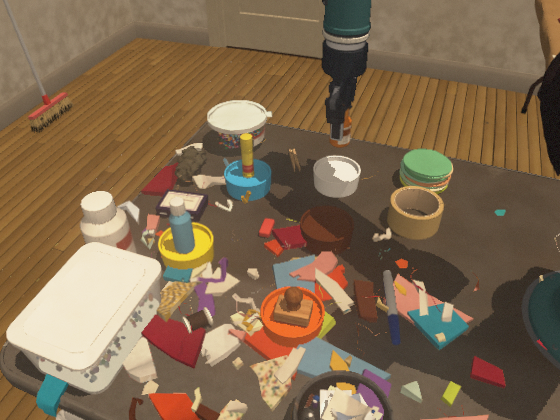

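The orange bottle is held upright at (341,140), above the white stand at (336,176).

Call:
drive_tool([
  {"tx": 0,"ty": 0.001,"tz": 0.03,"roll": 0},
  {"tx": 0,"ty": 0,"tz": 0.025,"roll": 0},
  {"tx": 0,"ty": 0,"tz": 0.008,"roll": 0},
  {"tx": 0,"ty": 0,"tz": 0.004,"roll": 0},
  {"tx": 0,"ty": 0,"tz": 0,"roll": 0},
  {"tx": 0,"ty": 0,"tz": 0,"roll": 0},
])

```text
time: 5.4
ee_pos: [0.475, -0.2037, 0.0503]
tool_rot: [[1.0, -0.0, 0.002], [-0.0, -1.0, -0.001], [0.002, 0.001, -1.0]]
ft_force: [0.6, 0.2, -1.6]
grip_width: 0.0363
grasp_force: 40.6
```

Call:
drive_tool([
  {"tx": 0,"ty": 0,"tz": 0.002,"roll": 0},
  {"tx": 0,"ty": 0,"tz": 0,"roll": 0},
])

```text
time: 5.65
ee_pos: [0.4745, -0.2037, 0.0476]
tool_rot: [[1.0, -0.0, 0.001], [-0.0, -1.0, -0.0], [0.001, 0.0, -1.0]]
ft_force: [0.9, -0.5, -0.3]
grip_width: 0.0366
grasp_force: 40.6
```

Call:
drive_tool([
  {"tx": 0,"ty": 0,"tz": 0.001,"roll": 0},
  {"tx": 0,"ty": 0,"tz": 0,"roll": 0},
])

```text
time: 5.9
ee_pos: [0.4746, -0.2036, 0.0475]
tool_rot: [[1.0, -0.0, 0.001], [-0.0, -1.0, -0.0], [0.001, 0.0, -1.0]]
ft_force: [-1.9, 1.9, 7.1]
grip_width: 0.0363
grasp_force: 41.3
```

Call:
drive_tool([
  {"tx": 0,"ty": 0,"tz": 0,"roll": 0},
  {"tx": 0,"ty": 0,"tz": 0,"roll": 0},
  {"tx": 0,"ty": 0,"tz": 0,"roll": 0},
  {"tx": 0,"ty": 0,"tz": 0,"roll": 0},
  {"tx": 0,"ty": 0,"tz": -0.03,"roll": 0},
  {"tx": 0,"ty": 0,"tz": -0.05,"roll": 0},
  {"tx": 0,"ty": 0,"tz": -0.05,"roll": 0},
  {"tx": 0,"ty": 0,"tz": 0,"roll": 0},
], gripper=0)

```text
time: 6.9
ee_pos: [0.4777, -0.2051, 0.1817]
tool_rot: [[1.0, -0.0, 0.009], [-0.0, -1.0, -0.005], [0.009, 0.005, -1.0]]
ft_force: [-0.2, 0.6, -0.9]
grip_width: 0.0856
grasp_force: 0.0
```

Call:
drive_tool([
  {"tx": -0.0052,"ty": -0.0506,"tz": 0,"roll": 0},
  {"tx": -0.0052,"ty": -0.0506,"tz": 0,"roll": 0},
  {"tx": -0.0052,"ty": -0.0506,"tz": 0,"roll": 0},
  {"tx": -0.0052,"ty": -0.0506,"tz": 0,"roll": 0},
  {"tx": -0.0052,"ty": -0.0506,"tz": 0,"roll": 0},
  {"tx": -0.0052,"ty": -0.0506,"tz": 0,"roll": 0},
  {"tx": -0.0052,"ty": -0.0506,"tz": 0,"roll": 0},
  {"tx": 0,"ty": 0,"tz": 0,"roll": 0},
])

```text
time: 7.9
ee_pos: [0.4366, 0.1534, 0.1752]
tool_rot: [[1.0, 0.005, -0.002], [0.005, -1.0, 0.0], [-0.002, -0.0, -1.0]]
ft_force: [-0.6, -0.8, -0.9]
grip_width: 0.0854
grasp_force: 0.0
```

```bash
python3 - <<'E'
from h import *
s=readout.sense(); p,d=camera("wrist"); cv2.imwrite("pics/w1.png",p[:,:,::-1]); print(s["ee_pos"])
W=cloud("wrist",d,s).reshape(-1,3)
m=(np.hypot(W[:,0]-.4385,W[:,1]-.15)<.03)
t=W[m&(W[:,2]>.07)&(W[:,2]<.095)]; print(len(t),t.mean(0),t.min(0),t.max(0))
for z in range(52,88,4):
    q=W[m&(W[:,2]>z/1e3)&(W[:,2]<z/1e3+.004)]
    if len(q): print(z,len(q),q.min(0)[:2].round(4),q.max(0)[:2].round(4))
E
```

```text
[0.43657076 0.15339534 0.17515105]
750 [0.44161346 0.15259069 0.08113069] [0.42681644 0.14011553 0.07086266] [0.45180949 0.16485866 0.08572235]
52 112 [0.4139 0.136 ] [0.4618 0.17  ]
56 16 [0.4458 0.1455] [0.4486 0.1577]
68 3 [0.449  0.1468] [0.4509 0.1599]
72 70 [0.4268 0.1401] [0.4518 0.1649]
76 167 [0.4283 0.1402] [0.4514 0.1647]
80 365 [0.4289 0.142 ] [0.4501 0.163 ]
84 145 [0.4321 0.1453] [0.4471 0.1596]
```

View pics/w1.png

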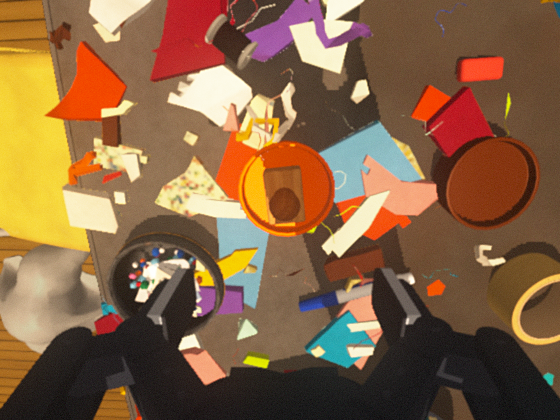

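The wrist view shows the stamp handle at (285,204) on the orange stand. The depth puts its widest point at about z 0.073, centred near (0.4393, 0.1525).

Call:
drive_tool([
  {"tx": 0.001,"ty": -0.001,"tz": 0.04,"roll": 0},
  {"tx": 0,"ty": 0,"tz": 0.04,"roll": 0},
  {"tx": 0,"ty": 0,"tz": 0.025,"roll": 0},
  {"tx": 0,"ty": 0,"tz": 0.013,"roll": 0},
  {"tx": 0,"ty": 0,"tz": 0,"roll": 0},
  {"tx": 0,"ty": 0,"tz": 0,"roll": 0},
])

```text
time: 8.7
ee_pos: [0.44, 0.1516, 0.0593]
tool_rot: [[1.0, -0.001, 0.002], [-0.001, -1.0, 0.0], [0.002, -0.0, -1.0]]
ft_force: [-0.1, -0.3, 0.1]
grip_width: 0.0854
grasp_force: 0.0
```

Call:
drive_tool([
  {"tx": -0.0005,"ty": -0.0005,"tz": 0.003,"roll": 0},
  {"tx": 0,"ty": 0,"tz": 0,"roll": 0},
  {"tx": 0,"ty": 0,"tz": 0,"roll": 0},
  {"tx": 0,"ty": 0,"tz": 0,"roll": 0},
  {"tx": 0,"ty": 0,"tz": 0,"roll": 0},
  {"tx": 0,"ty": 0,"tz": 0,"roll": 0},
  {"tx": 0,"ty": 0,"tz": 0,"roll": 0},
], gripper=1)

```text
time: 9.57
ee_pos: [0.4386, 0.1524, 0.0556]
tool_rot: [[1.0, -0.0, 0.0], [-0.0, -1.0, 0.0], [0.0, -0.0, -1.0]]
ft_force: [-1.7, 1.0, 4.9]
grip_width: 0.0241
grasp_force: 39.3
```

Call:
drive_tool([
  {"tx": 0,"ty": 0,"tz": -0.02,"roll": 0},
  {"tx": 0,"ty": 0,"tz": -0.025,"roll": 0},
  {"tx": 0,"ty": 0,"tz": 0,"roll": 0},
  {"tx": 0,"ty": 0,"tz": 0,"roll": 0},
])

```text
time: 10.07
ee_pos: [0.4377, 0.152, 0.0993]
tool_rot: [[1.0, -0.0, -0.001], [-0.0, -1.0, -0.0], [-0.001, 0.0, -1.0]]
ft_force: [0.9, 0.3, -0.2]
grip_width: 0.0239
grasp_force: 39.4
```

```bash
python3 - <<'E'
from h import *
s=readout.sense(); p,d=camera("side"); cv2.imwrite("pics/side2.png",cv2.resize(p[180:350,200:400,::-1],None,fx=3,fy=3)); print(s["ee_pos"])
E
```

```text
[0.43768766 0.15202347 0.09926817]
```

View pics/side2.png

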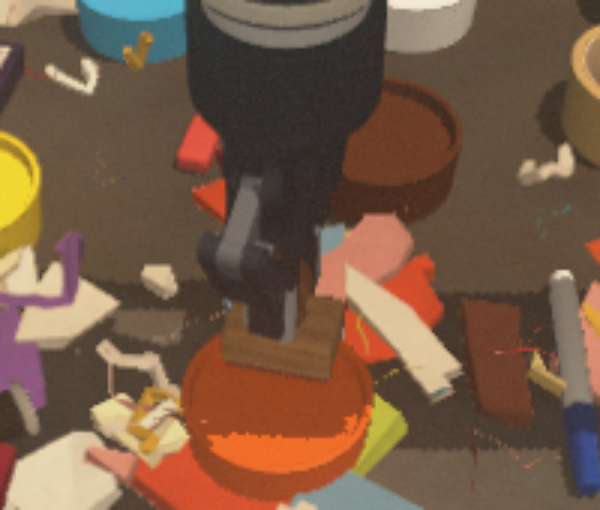

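The stamp is lifted and level, at about (285,335) in the crop, with the brown stand at (400,140).

Call:
drive_tool([
  {"tx": 0.0024,"ty": 0.035,"tz": 0,"roll": 0},
  {"tx": 0.0024,"ty": 0.042,"tz": 0,"roll": 0},
  {"tx": 0.0024,"ty": 0.042,"tz": 0,"roll": 0},
  {"tx": 0.0024,"ty": 0.042,"tz": 0,"roll": 0},
  {"tx": 0,"ty": 0.0375,"tz": 0,"roll": 0},
  {"tx": 0,"ty": 0,"tz": 0,"roll": 0},
  {"tx": 0,"ty": 0,"tz": 0.02,"roll": 0},
  {"tx": 0,"ty": 0,"tz": 0.01,"roll": 0},
])

```text
time: 11.12
ee_pos: [0.4465, -0.0454, 0.0685]
tool_rot: [[1.0, -0.0, -0.003], [-0.0, -1.0, 0.001], [-0.003, -0.001, -1.0]]
ft_force: [-0.2, -0.0, -1.4]
grip_width: 0.0238
grasp_force: 39.6
```

Call:
drive_tool([
  {"tx": 0,"ty": 0,"tz": 0.007,"roll": 0},
  {"tx": 0,"ty": 0,"tz": 0.004,"roll": 0},
  {"tx": 0,"ty": 0,"tz": 0.002,"roll": 0},
  {"tx": 0,"ty": 0,"tz": 0,"roll": 0},
  {"tx": 0,"ty": 0,"tz": 0,"roll": 0},
])

```text
time: 11.75
ee_pos: [0.4483, -0.0463, 0.0577]
tool_rot: [[1.0, -0.0, 0.001], [-0.0, -1.0, -0.0], [0.001, 0.0, -1.0]]
ft_force: [0.8, 0.2, -0.4]
grip_width: 0.0236
grasp_force: 39.6
```

Call:
drive_tool([
  {"tx": 0,"ty": 0,"tz": 0.0015,"roll": 0},
  {"tx": 0,"ty": 0,"tz": 0.001,"roll": 0},
  {"tx": 0,"ty": 0,"tz": 0,"roll": 0},
])

```text
time: 12.12
ee_pos: [0.4482, -0.0463, 0.0556]
tool_rot: [[1.0, -0.0, 0.0], [-0.0, -1.0, -0.0], [0.0, 0.0, -1.0]]
ft_force: [-2.9, -0.3, 5.0]
grip_width: 0.0236
grasp_force: 40.4
```

Call:
drive_tool([
  {"tx": 0,"ty": 0,"tz": 0,"roll": 0},
  {"tx": 0,"ty": 0,"tz": 0,"roll": 0},
  {"tx": 0,"ty": 0,"tz": 0,"roll": 0},
  {"tx": 0,"ty": 0,"tz": 0,"roll": 0},
  {"tx": 0,"ty": 0,"tz": -0.03,"roll": 0},
  {"tx": 0,"ty": 0,"tz": -0.05,"roll": 0},
  {"tx": 0,"ty": 0,"tz": -0.045,"roll": 0},
], gripper=0)

```text
time: 13.0
ee_pos: [0.4477, -0.0462, 0.1811]
tool_rot: [[1.0, -0.0, -0.0], [-0.0, -1.0, 0.0], [-0.0, -0.0, -1.0]]
ft_force: [1.0, -0.5, 0.8]
grip_width: 0.0852
grasp_force: 0.0
```

Call:
drive_tool([
  {"tx": 0.0065,"ty": 0.0393,"tz": 0,"roll": 0},
  {"tx": 0.0065,"ty": 0.0393,"tz": 0,"roll": 0},
  {"tx": 0.0065,"ty": 0.0393,"tz": 0,"roll": 0},
  {"tx": 0.0065,"ty": 0.0393,"tz": 0,"roll": 0},
  {"tx": 0,"ty": 0,"tz": 0,"roll": 0},
  {"tx": 0,"ty": 0,"tz": 0,"roll": 0},
])

```text
time: 13.75
ee_pos: [0.4735, -0.203, 0.1794]
tool_rot: [[1.0, -0.001, -0.001], [-0.001, -1.0, 0.001], [-0.001, -0.001, -1.0]]
ft_force: [0.4, 0.7, 0.5]
grip_width: 0.0855
grasp_force: 0.0
```

```bash
python3 - <<'E'
from h import *
s=readout.sense(); p,d=camera("top"); cv2.imwrite("pics/top1.png",cv2.resize(p[140:320,150:430,::-1],None,fx=2.8,fy=2.8)); print(s["ee_pos"])
W=cloud("top",d).reshape(-1,3); m=(np.hypot(W[:,0]-.448,W[:,1]+.046)<.036)
for a,b in((.046,.056),(.08,.095)):
    q=W[m&(W[:,2]>a)&(W[:,2]<b)]; print(len(q),q.mean(0),cv2.minAreaRect((q[:,:2]*1000).astype(np.float32)))
E
```

```text
[ 0.47345816 -0.20300308  0.17937252]
318 [ 0.44700897 -0.04635964  0.05112118] ((448.7572937011719, -46.78893280029297), (50.264774322509766, 34.03303527832031), 6.597856521606445)
109 [ 0.44864132 -0.04701749  0.08321354] ((448.3824768066406, -47.5364875793457), (20.16911506652832, 20.093564987182617), 88.97010803222656)
```

View pics/top1.png

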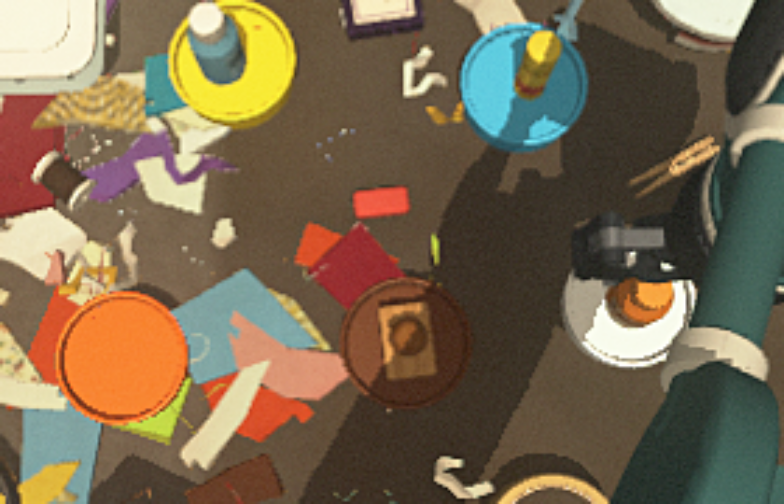

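The stamp sits flat in the middle of brown at (405,340), about 1 mm off centre. The orange bottle is upright on white at (640,298). I fetch the bottle next.

Call:
drive_tool([
  {"tx": 0.0005,"ty": 0,"tz": 0.04,"roll": 0},
  {"tx": 0,"ty": 0,"tz": 0.04,"roll": 0},
  {"tx": 0,"ty": 0,"tz": 0.03,"roll": 0},
  {"tx": 0,"ty": 0,"tz": 0.02,"roll": 0},
  {"tx": 0,"ty": 0,"tz": 0.003,"roll": 0},
  {"tx": 0,"ty": 0,"tz": 0,"roll": 0},
])

```text
time: 14.55
ee_pos: [0.4747, -0.2029, 0.0473]
tool_rot: [[1.0, 0.001, 0.0], [0.001, -1.0, -0.0], [0.0, 0.0, -1.0]]
ft_force: [-0.2, 0.4, -0.8]
grip_width: 0.0856
grasp_force: 0.0
```

Call:
drive_tool([
  {"tx": 0,"ty": 0,"tz": 0,"roll": 0},
  {"tx": 0,"ty": 0,"tz": 0,"roll": 0},
  {"tx": 0,"ty": 0,"tz": 0,"roll": 0},
  {"tx": 0,"ty": 0,"tz": 0,"roll": 0},
  {"tx": 0,"ty": 0,"tz": 0,"roll": 0},
  {"tx": 0,"ty": 0,"tz": 0,"roll": 0},
], gripper=1)

```text
time: 15.3
ee_pos: [0.4749, -0.2036, 0.0477]
tool_rot: [[1.0, -0.0, 0.001], [-0.0, -1.0, -0.0], [0.001, 0.0, -1.0]]
ft_force: [-0.1, 2.8, 5.7]
grip_width: 0.0362
grasp_force: 40.0
```

Call:
drive_tool([
  {"tx": 0,"ty": 0,"tz": -0.03,"roll": 0},
  {"tx": 0,"ty": 0,"tz": -0.035,"roll": 0},
  {"tx": 0,"ty": 0,"tz": -0.025,"roll": 0},
  {"tx": -0.004,"ty": -0.035,"tz": 0,"roll": 0},
  {"tx": -0.005,"ty": -0.045,"tz": 0,"roll": 0},
  {"tx": -0.005,"ty": -0.05,"tz": 0,"roll": 0},
  {"tx": -0.005,"ty": -0.05,"tz": 0,"roll": 0},
  {"tx": -0.005,"ty": -0.05,"tz": 0,"roll": 0},
])

```text
time: 16.3
ee_pos: [0.4499, 0.0279, 0.1365]
tool_rot: [[1.0, -0.001, 0.0], [-0.001, -1.0, -0.0], [0.0, 0.0, -1.0]]
ft_force: [1.2, -0.9, -1.0]
grip_width: 0.0361
grasp_force: 40.4
```

Call:
drive_tool([
  {"tx": -0.005,"ty": -0.05,"tz": 0,"roll": 0},
  {"tx": -0.0034,"ty": -0.042,"tz": 0,"roll": 0},
  {"tx": -0.002,"ty": -0.03,"tz": 0,"roll": 0},
  {"tx": 0,"ty": 0,"tz": 0,"roll": 0},
  {"tx": 0,"ty": 0,"tz": 0.03,"roll": 0},
  {"tx": 0,"ty": 0,"tz": 0.03,"roll": 0},
  {"tx": 0,"ty": 0,"tz": 0.015,"roll": 0},
  {"tx": 0,"ty": 0,"tz": 0,"roll": 0},
])

```text
time: 17.3
ee_pos: [0.4389, 0.1476, 0.0606]
tool_rot: [[1.0, -0.001, -0.003], [-0.001, -1.0, -0.001], [-0.003, 0.001, -1.0]]
ft_force: [-0.1, 0.2, -1.2]
grip_width: 0.0363
grasp_force: 40.5
```

Call:
drive_tool([
  {"tx": 0,"ty": 0,"tz": 0.007,"roll": 0},
  {"tx": 0,"ty": 0,"tz": 0.004,"roll": 0},
  {"tx": 0,"ty": 0,"tz": 0.002,"roll": 0},
  {"tx": 0,"ty": 0,"tz": 0,"roll": 0},
  {"tx": 0,"ty": 0,"tz": 0,"roll": 0},
])

```text
time: 17.92
ee_pos: [0.4402, 0.1486, 0.049]
tool_rot: [[1.0, -0.0, 0.0], [-0.0, -1.0, 0.0], [0.0, -0.0, -1.0]]
ft_force: [-0.8, 0.1, -1.4]
grip_width: 0.036
grasp_force: 40.5
```

Call:
drive_tool([
  {"tx": 0,"ty": 0,"tz": 0.0015,"roll": 0},
  {"tx": 0,"ty": 0,"tz": 0.001,"roll": 0},
  {"tx": 0,"ty": 0,"tz": 0,"roll": 0},
])

```text
time: 18.3
ee_pos: [0.4406, 0.1488, 0.0477]
tool_rot: [[1.0, -0.0, 0.0], [-0.0, -1.0, 0.0], [0.0, -0.0, -1.0]]
ft_force: [-3.6, -1.3, 9.2]
grip_width: 0.0365
grasp_force: 41.4
```

Call:
drive_tool([
  {"tx": 0,"ty": 0,"tz": 0,"roll": 0},
  {"tx": 0,"ty": 0,"tz": 0,"roll": 0},
  {"tx": 0,"ty": 0,"tz": 0,"roll": 0},
  {"tx": 0,"ty": 0,"tz": 0,"roll": 0},
  {"tx": 0,"ty": 0,"tz": -0.03,"roll": 0},
  {"tx": 0,"ty": 0,"tz": -0.05,"roll": 0},
  {"tx": 0,"ty": 0,"tz": -0.05,"roll": 0},
  {"tx": 0,"ty": 0,"tz": -0.025,"roll": 0},
], gripper=0)

```text
time: 19.3
ee_pos: [0.4416, 0.149, 0.2046]
tool_rot: [[1.0, -0.0, 0.005], [-0.0, -1.0, 0.001], [0.005, -0.001, -1.0]]
ft_force: [-0.6, -0.1, -0.5]
grip_width: 0.0853
grasp_force: 0.0
```

Call:
drive_tool([
  {"tx": 0.0275,"ty": 0.0411,"tz": 0,"roll": 0},
  {"tx": 0.0275,"ty": 0.0411,"tz": 0,"roll": 0},
  {"tx": 0.0275,"ty": 0.0411,"tz": 0,"roll": 0},
  {"tx": 0.0275,"ty": 0.0411,"tz": 0,"roll": 0},
  {"tx": 0.0275,"ty": 0.0411,"tz": 0,"roll": 0},
  {"tx": 0.0275,"ty": 0.0411,"tz": 0,"roll": 0},
  {"tx": 0.0275,"ty": 0.0411,"tz": 0,"roll": 0},
  {"tx": 0,"ty": 0,"tz": 0,"roll": 0},
])

```text
time: 20.3
ee_pos: [0.6338, -0.1422, 0.2005]
tool_rot: [[1.0, -0.004, 0.0], [-0.004, -1.0, -0.001], [0.0, 0.001, -1.0]]
ft_force: [-0.5, -0.5, 0.2]
grip_width: 0.0857
grasp_force: 0.0
```

Call:
drive_tool([
  {"tx": 0,"ty": 0,"tz": 0,"roll": 0},
])

```text
time: 20.42
ee_pos: [0.632, -0.139, 0.2006]
tool_rot: [[1.0, -0.001, -0.001], [-0.001, -1.0, 0.001], [-0.001, -0.001, -1.0]]
ft_force: [-1.3, 0.4, -1.0]
grip_width: 0.0852
grasp_force: 0.0
```

```bash
python3 - <<'E'
from h import *
s=readout.sense(); p,d=camera("top"); cv2.imwrite("pics/top2.png",cv2.resize(p[140:320,150:430,::-1],None,fx=2.8,fy=2.8)); print(s["ee_pos"])
W=cloud("top",d).reshape(-1,3); m=(np.hypot(W[:,0]-.4405,W[:,1]-.1485)<.036)
q=W[m&(W[:,2]>.098)&(W[:,2]<.11)]; print(len(q),q.mean(0),q.max(0))
s=readout.sense(); p,d=camera("wrist"); W=cloud("wrist",d,s).reshape(-1,3)
m=(np.hypot(W[:,0]-.633,W[:,1]+.1387)<.03)
q=W[m&(W[:,2]>.114)&(W[:,2]<.125)]; print(s["ee_pos"],len(q),q.mean(0),q.min(0),q.max(0))
E
```

```text
[ 0.63196534 -0.13900349  0.20056364]
165 [0.43953833 0.14651268 0.10263606] [0.45179237 0.15872462 0.10587599]
[ 0.63180201 -0.1384551   0.20074601] 629 [ 0.6343377  -0.13893162  0.1158536 ] [ 0.62236482 -0.15024494  0.11400004] [ 0.64553569 -0.12761056  0.11786641]
```

View pics/top2.png

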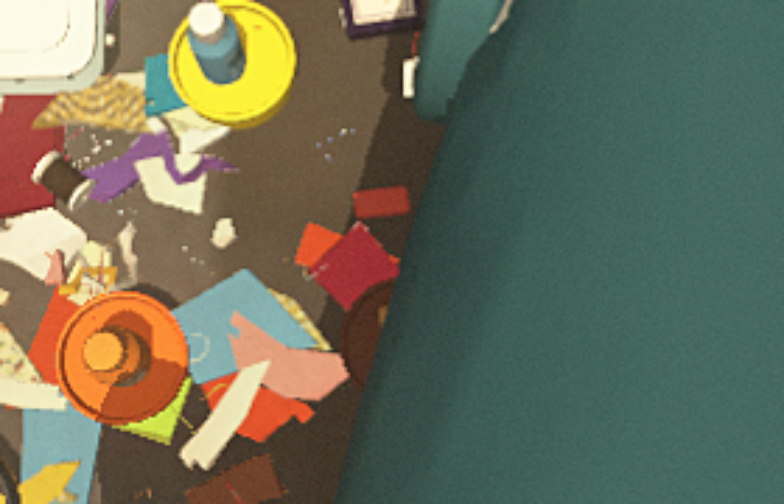

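The orange bottle stands on orange at (105,350), within 2 mm of centre. The gripper is now above the glue stick at (0.634, -0.139), so I descend.

Call:
drive_tool([
  {"tx": 0.001,"ty": 0,"tz": 0.045,"roll": 0},
  {"tx": 0,"ty": 0,"tz": 0.045,"roll": 0},
  {"tx": 0,"ty": 0,"tz": 0.035,"roll": 0},
  {"tx": 0,"ty": 0,"tz": 0.02,"roll": 0},
  {"tx": 0,"ty": 0,"tz": 0,"roll": 0},
  {"tx": 0,"ty": 0,"tz": 0,"roll": 0},
])

```text
time: 21.28
ee_pos: [0.6349, -0.1392, 0.0581]
tool_rot: [[1.0, 0.0, 0.003], [0.0, -1.0, -0.001], [0.003, 0.001, -1.0]]
ft_force: [0.5, -1.3, 0.3]
grip_width: 0.0855
grasp_force: 0.0
```

Call:
drive_tool([
  {"tx": 0,"ty": 0,"tz": 0,"roll": 0},
  {"tx": 0,"ty": 0,"tz": 0,"roll": 0},
  {"tx": 0,"ty": 0,"tz": 0,"roll": 0},
  {"tx": 0,"ty": 0,"tz": 0,"roll": 0},
  {"tx": 0,"ty": 0,"tz": 0,"roll": 0},
  {"tx": 0,"ty": 0,"tz": 0,"roll": 0},
  {"tx": 0,"ty": 0,"tz": 0,"roll": 0},
], gripper=1)

```text
time: 22.15
ee_pos: [0.6337, -0.1392, 0.0566]
tool_rot: [[1.0, -0.0, 0.0], [-0.0, -1.0, -0.0], [0.0, 0.0, -1.0]]
ft_force: [-0.4, -0.9, 3.7]
grip_width: 0.0219
grasp_force: 39.0
```

Call:
drive_tool([
  {"tx": 0,"ty": 0,"tz": -0.03,"roll": 0},
  {"tx": 0,"ty": 0,"tz": -0.04,"roll": 0},
  {"tx": -0.03,"ty": 0.0124,"tz": 0,"roll": 0},
  {"tx": -0.04,"ty": 0.016,"tz": 0,"roll": 0},
  {"tx": -0.04,"ty": 0.016,"tz": 0,"roll": 0},
  {"tx": -0.03,"ty": 0.012,"tz": 0,"roll": 0},
  {"tx": -0.0198,"ty": 0.007,"tz": 0,"roll": 0},
  {"tx": 0,"ty": 0,"tz": 0,"roll": 0},
])

```text
time: 23.15
ee_pos: [0.4726, -0.2027, 0.126]
tool_rot: [[1.0, -0.002, -0.0], [-0.002, -1.0, 0.0], [-0.0, -0.0, -1.0]]
ft_force: [0.1, -0.4, -0.1]
grip_width: 0.0223
grasp_force: 39.2
```

Call:
drive_tool([
  {"tx": 0,"ty": 0,"tz": 0.03,"roll": 0},
  {"tx": 0,"ty": 0,"tz": 0.025,"roll": 0},
  {"tx": 0,"ty": 0,"tz": 0.008,"roll": 0},
  {"tx": 0,"ty": 0,"tz": 0.005,"roll": 0},
  {"tx": 0,"ty": 0,"tz": 0.001,"roll": 0},
  {"tx": 0,"ty": 0,"tz": 0,"roll": 0},
  {"tx": 0,"ty": 0,"tz": 0,"roll": 0},
])

```text
time: 24.02
ee_pos: [0.4742, -0.2028, 0.058]
tool_rot: [[1.0, -0.0, 0.001], [-0.0, -1.0, -0.001], [0.001, 0.001, -1.0]]
ft_force: [0.3, 0.3, -0.9]
grip_width: 0.0223
grasp_force: 39.2
```

Call:
drive_tool([
  {"tx": 0,"ty": 0,"tz": 0.0015,"roll": 0},
  {"tx": 0,"ty": 0,"tz": 0.001,"roll": 0},
  {"tx": 0,"ty": 0,"tz": 0,"roll": 0},
])

```text
time: 24.4
ee_pos: [0.4743, -0.2029, 0.0566]
tool_rot: [[1.0, -0.0, 0.001], [-0.0, -1.0, -0.0], [0.001, 0.0, -1.0]]
ft_force: [-2.7, 1.7, 10.6]
grip_width: 0.0221
grasp_force: 40.2
```

Call:
drive_tool([
  {"tx": 0,"ty": 0,"tz": 0,"roll": 0},
  {"tx": 0,"ty": 0,"tz": 0,"roll": 0},
  {"tx": 0,"ty": 0,"tz": 0,"roll": 0},
  {"tx": 0,"ty": 0,"tz": 0,"roll": 0},
  {"tx": 0,"ty": 0,"tz": -0.03,"roll": 0},
  {"tx": 0,"ty": 0,"tz": -0.05,"roll": 0},
  {"tx": 0,"ty": 0,"tz": -0.05,"roll": 0},
  {"tx": 0,"ty": 0,"tz": -0.025,"roll": 0},
], gripper=0)

```text
time: 25.4
ee_pos: [0.4751, -0.2032, 0.2133]
tool_rot: [[1.0, -0.0, 0.004], [-0.0, -1.0, -0.002], [0.004, 0.002, -1.0]]
ft_force: [0.7, -0.5, 0.6]
grip_width: 0.0853
grasp_force: 0.0
```

Call:
drive_tool([
  {"tx": 0.0252,"ty": -0.0404,"tz": 0,"roll": 0},
  {"tx": 0.0252,"ty": -0.0404,"tz": 0,"roll": 0},
  {"tx": 0.0252,"ty": -0.0404,"tz": 0,"roll": 0},
  {"tx": 0.0252,"ty": -0.0404,"tz": 0,"roll": 0},
  {"tx": 0.0252,"ty": -0.0404,"tz": 0,"roll": 0},
  {"tx": 0.0252,"ty": -0.0404,"tz": 0,"roll": 0},
  {"tx": 0.0252,"ty": -0.0404,"tz": 0,"roll": 0},
  {"tx": 0,"ty": 0,"tz": 0,"roll": 0},
])

```text
time: 26.4
ee_pos: [0.6512, 0.0831, 0.2091]
tool_rot: [[1.0, 0.003, -0.0], [0.003, -1.0, 0.001], [-0.0, -0.001, -1.0]]
ft_force: [0.2, -0.5, 0.4]
grip_width: 0.0856
grasp_force: 0.0
```

Call:
drive_tool([
  {"tx": 0,"ty": 0,"tz": 0,"roll": 0},
])

```text
time: 26.52
ee_pos: [0.6496, 0.08, 0.2091]
tool_rot: [[1.0, 0.0, -0.001], [0.0, -1.0, -0.001], [-0.001, 0.001, -1.0]]
ft_force: [0.0, -0.0, 0.2]
grip_width: 0.0851
grasp_force: 0.0
```

```bash
python3 - <<'E'
from h import *
p,d=camera("side"); cv2.imwrite("pics/side3.png",p[:,:,::-1])
s=readout.sense(); p,d=camera("wrist"); W=cloud("wrist",d,s).reshape(-1,3)
m=(np.hypot(W[:,0]-.651,W[:,1]-.08)<.03)
q=W[m&(W[:,2]>.122)&(W[:,2]<.135)]; print(s["ee_pos"],len(q),q.mean(0),q.min(0),q.max(0))
E
```

```text
[0.64948549 0.07945467 0.20933438] 678 [0.65362136 0.0824391  0.12735559] [0.64145839 0.07149856 0.12216541] [0.66394794 0.09390672 0.12959296]
```

View pics/side3.png

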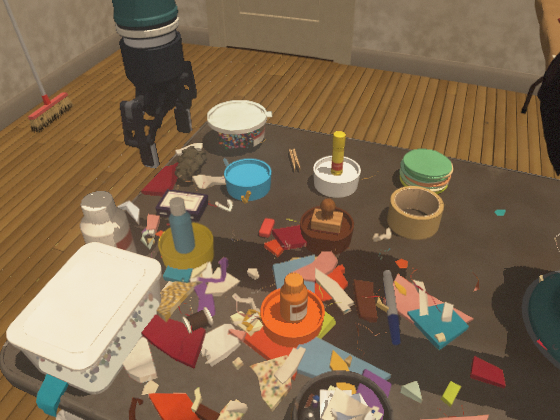

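Glue is upright on white at (338,160), orange bottle and stamp are in place, and the blue bottle at (181,230) is next. Its measured centre is about (0.652, 0.081).

Call:
drive_tool([
  {"tx": 0.0015,"ty": -0.001,"tz": 0.045,"roll": 0},
  {"tx": 0,"ty": 0,"tz": 0.045,"roll": 0},
  {"tx": 0,"ty": 0,"tz": 0.035,"roll": 0},
  {"tx": 0,"ty": 0,"tz": 0.021,"roll": 0},
  {"tx": 0,"ty": 0,"tz": 0,"roll": 0},
  {"tx": 0,"ty": 0,"tz": 0,"roll": 0},
])

```text
time: 27.38
ee_pos: [0.653, 0.081, 0.0656]
tool_rot: [[1.0, -0.001, 0.003], [-0.001, -1.0, 0.0], [0.003, -0.0, -1.0]]
ft_force: [0.7, -0.0, -0.8]
grip_width: 0.0854
grasp_force: 0.0
```

Call:
drive_tool([
  {"tx": 0,"ty": 0,"tz": 0,"roll": 0},
  {"tx": 0,"ty": 0,"tz": 0,"roll": 0},
  {"tx": 0,"ty": 0,"tz": 0,"roll": 0},
  {"tx": 0,"ty": 0,"tz": 0,"roll": 0},
  {"tx": 0,"ty": 0,"tz": 0,"roll": 0},
  {"tx": 0,"ty": 0,"tz": 0,"roll": 0},
  {"tx": 0,"ty": 0,"tz": 0,"roll": 0},
], gripper=1)

```text
time: 28.25
ee_pos: [0.6523, 0.0814, 0.0646]
tool_rot: [[1.0, -0.0, 0.001], [-0.0, -1.0, 0.0], [0.001, -0.0, -1.0]]
ft_force: [-0.0, 1.3, 4.8]
grip_width: 0.0332
grasp_force: 40.0
```

Call:
drive_tool([
  {"tx": 0,"ty": 0,"tz": -0.03,"roll": 0},
  {"tx": 0,"ty": 0,"tz": -0.04,"roll": 0},
  {"tx": -0.003,"ty": 0.033,"tz": 0,"roll": 0},
  {"tx": -0.004,"ty": 0.045,"tz": 0,"roll": 0},
  {"tx": -0.004,"ty": 0.045,"tz": 0,"roll": 0},
  {"tx": -0.004,"ty": 0.045,"tz": 0,"roll": 0},
  {"tx": -0.0046,"ty": 0.03,"tz": 0,"roll": 0},
  {"tx": 0,"ty": 0.018,"tz": 0,"roll": 0},
])

```text
time: 29.25
ee_pos: [0.631, -0.1362, 0.1328]
tool_rot: [[1.0, -0.002, -0.002], [-0.002, -1.0, 0.0], [-0.002, -0.0, -1.0]]
ft_force: [0.2, -0.3, -1.3]
grip_width: 0.0326
grasp_force: 39.8
```

Call:
drive_tool([
  {"tx": 0,"ty": 0,"tz": 0,"roll": 0},
  {"tx": 0,"ty": 0,"tz": 0.03,"roll": 0},
  {"tx": 0,"ty": 0,"tz": 0.025,"roll": 0},
  {"tx": 0,"ty": 0,"tz": 0.008,"roll": 0},
  {"tx": 0,"ty": 0,"tz": 0.004,"roll": 0},
  {"tx": 0,"ty": 0,"tz": 0.001,"roll": 0},
  {"tx": 0,"ty": 0,"tz": 0,"roll": 0},
  {"tx": 0,"ty": 0,"tz": 0,"roll": 0},
])

```text
time: 30.25
ee_pos: [0.6326, -0.1349, 0.0667]
tool_rot: [[1.0, -0.0, 0.001], [-0.0, -1.0, -0.0], [0.001, 0.0, -1.0]]
ft_force: [-0.5, 0.3, -1.1]
grip_width: 0.0327
grasp_force: 39.8
```

Call:
drive_tool([
  {"tx": 0,"ty": 0,"tz": 0.0015,"roll": 0},
  {"tx": 0,"ty": 0,"tz": 0.0015,"roll": 0},
  {"tx": 0,"ty": 0,"tz": 0,"roll": 0},
])

```text
time: 30.62
ee_pos: [0.6328, -0.135, 0.0646]
tool_rot: [[1.0, -0.0, 0.002], [-0.0, -1.0, -0.0], [0.002, 0.0, -1.0]]
ft_force: [-2.6, 0.7, 7.1]
grip_width: 0.0327
grasp_force: 40.4
```

Call:
drive_tool([
  {"tx": 0,"ty": 0,"tz": 0,"roll": 0},
  {"tx": 0,"ty": 0,"tz": 0,"roll": 0},
  {"tx": 0,"ty": 0,"tz": 0,"roll": 0},
  {"tx": 0,"ty": 0,"tz": 0,"roll": 0},
  {"tx": 0,"ty": 0,"tz": -0.03,"roll": 0},
  {"tx": 0,"ty": 0,"tz": -0.05,"roll": 0},
  {"tx": 0,"ty": 0,"tz": -0.05,"roll": 0},
  {"tx": 0,"ty": 0,"tz": -0.015,"roll": 0},
], gripper=0)

```text
time: 31.62
ee_pos: [0.6344, -0.1354, 0.2126]
tool_rot: [[1.0, -0.0, 0.007], [-0.0, -1.0, -0.002], [0.007, 0.002, -1.0]]
ft_force: [0.7, 0.3, 0.6]
grip_width: 0.0855
grasp_force: 0.0
```

Call:
drive_tool([
  {"tx": -0.0396,"ty": 0.017,"tz": 0,"roll": 0},
  {"tx": -0.0396,"ty": 0.017,"tz": 0,"roll": 0},
  {"tx": -0.0396,"ty": 0.017,"tz": 0,"roll": 0},
  {"tx": -0.0396,"ty": 0.017,"tz": 0,"roll": 0},
  {"tx": 0,"ty": 0,"tz": 0,"roll": 0},
  {"tx": 0,"ty": 0,"tz": 0,"roll": 0},
])

```text
time: 32.38
ee_pos: [0.4736, -0.2026, 0.2073]
tool_rot: [[1.0, -0.001, -0.0], [-0.001, -1.0, 0.0], [-0.0, -0.0, -1.0]]
ft_force: [-0.4, -0.2, -0.3]
grip_width: 0.0856
grasp_force: 0.0
```

Call:
drive_tool([
  {"tx": 0,"ty": 0,"tz": 0.045,"roll": 0},
  {"tx": 0,"ty": 0,"tz": 0.045,"roll": 0},
  {"tx": 0,"ty": 0,"tz": 0.035,"roll": 0},
  {"tx": 0,"ty": 0,"tz": 0.02,"roll": 0},
  {"tx": 0,"ty": 0,"tz": 0,"roll": 0},
  {"tx": 0,"ty": 0,"tz": 0,"roll": 0},
])

```text
time: 33.12
ee_pos: [0.4749, -0.2028, 0.0634]
tool_rot: [[1.0, 0.001, 0.001], [0.001, -1.0, -0.0], [0.001, 0.0, -1.0]]
ft_force: [1.1, -0.3, 0.2]
grip_width: 0.0856
grasp_force: 0.0
```

Call:
drive_tool([
  {"tx": 0,"ty": 0,"tz": 0,"roll": 0},
  {"tx": 0,"ty": 0,"tz": 0,"roll": 0},
  {"tx": 0,"ty": 0,"tz": 0,"roll": 0},
  {"tx": 0,"ty": 0,"tz": 0,"roll": 0},
  {"tx": 0,"ty": 0,"tz": 0,"roll": 0},
  {"tx": 0,"ty": 0,"tz": 0,"roll": 0},
  {"tx": 0,"ty": 0,"tz": 0,"roll": 0},
], gripper=1)

```text
time: 34.0
ee_pos: [0.474, -0.2029, 0.0633]
tool_rot: [[1.0, -0.0, 0.001], [-0.0, -1.0, -0.0], [0.001, 0.0, -1.0]]
ft_force: [-0.2, 0.8, 5.5]
grip_width: 0.0221
grasp_force: 39.1
```

Call:
drive_tool([
  {"tx": 0,"ty": 0,"tz": -0.03,"roll": 0},
  {"tx": 0,"ty": 0,"tz": -0.045,"roll": 0},
  {"tx": 0.018,"ty": -0.0276,"tz": 0,"roll": 0},
  {"tx": 0.0227,"ty": -0.035,"tz": 0,"roll": 0},
  {"tx": 0.026,"ty": -0.04,"tz": 0,"roll": 0},
  {"tx": 0.026,"ty": -0.04,"tz": 0,"roll": 0},
  {"tx": 0.026,"ty": -0.04,"tz": 0,"roll": 0},
  {"tx": 0.026,"ty": -0.04,"tz": 0,"roll": 0},
])

```text
time: 35.0
ee_pos: [0.6186, 0.0211, 0.1369]
tool_rot: [[1.0, -0.0, -0.001], [-0.0, -1.0, -0.0], [-0.001, 0.0, -1.0]]
ft_force: [0.4, -0.8, 0.2]
grip_width: 0.0221
grasp_force: 39.2
```

Call:
drive_tool([
  {"tx": 0.022,"ty": -0.035,"tz": 0,"roll": 0},
  {"tx": 0.013,"ty": -0.02,"tz": 0,"roll": 0},
  {"tx": 0,"ty": 0,"tz": 0,"roll": 0},
  {"tx": 0,"ty": 0,"tz": 0.025,"roll": 0},
  {"tx": 0,"ty": 0,"tz": 0.025,"roll": 0},
  {"tx": 0,"ty": 0,"tz": 0.01,"roll": 0},
  {"tx": 0,"ty": 0,"tz": 0,"roll": 0},
  {"tx": 0,"ty": 0,"tz": 0,"roll": 0},
])

```text
time: 36.0
ee_pos: [0.6541, 0.0744, 0.079]
tool_rot: [[1.0, -0.001, 0.002], [-0.001, -1.0, 0.0], [0.002, -0.0, -1.0]]
ft_force: [0.5, 0.4, -0.1]
grip_width: 0.0223
grasp_force: 39.2
```

Call:
drive_tool([
  {"tx": 0,"ty": 0,"tz": 0.008,"roll": 0},
  {"tx": 0,"ty": 0,"tz": 0.005,"roll": 0},
  {"tx": 0,"ty": 0,"tz": 0.0015,"roll": 0},
  {"tx": 0,"ty": 0,"tz": 0.001,"roll": 0},
  {"tx": 0,"ty": 0,"tz": 0,"roll": 0},
])

```text
time: 36.62
ee_pos: [0.6532, 0.0749, 0.0634]
tool_rot: [[1.0, 0.0, -0.001], [0.0, -1.0, -0.0], [-0.001, 0.0, -1.0]]
ft_force: [-2.6, 0.2, 6.4]
grip_width: 0.0222
grasp_force: 39.8
```

Call:
drive_tool([
  {"tx": 0,"ty": 0,"tz": 0.0015,"roll": 0},
  {"tx": 0,"ty": 0,"tz": 0,"roll": 0},
])

```text
time: 36.88
ee_pos: [0.6534, 0.0749, 0.0633]
tool_rot: [[1.0, -0.0, -0.0], [-0.0, -1.0, -0.0], [-0.0, 0.0, -1.0]]
ft_force: [-6.9, -0.8, 13.4]
grip_width: 0.0216
grasp_force: 40.5
```

Call:
drive_tool([
  {"tx": 0,"ty": 0,"tz": -0.002,"roll": 0},
  {"tx": 0,"ty": 0,"tz": 0,"roll": 0},
])

```text
time: 37.12
ee_pos: [0.6538, 0.0749, 0.0634]
tool_rot: [[1.0, -0.0, 0.001], [-0.0, -1.0, 0.0], [0.001, -0.0, -1.0]]
ft_force: [-0.6, -0.1, 3.8]
grip_width: 0.0221
grasp_force: 39.6
```

Call:
drive_tool([
  {"tx": 0,"ty": 0,"tz": 0,"roll": 0},
  {"tx": 0,"ty": 0,"tz": 0,"roll": 0},
  {"tx": 0,"ty": 0,"tz": 0,"roll": 0},
  {"tx": 0,"ty": 0,"tz": 0,"roll": 0},
  {"tx": 0,"ty": 0,"tz": -0.03,"roll": 0},
  {"tx": 0,"ty": 0,"tz": -0.05,"roll": 0},
  {"tx": 0,"ty": 0,"tz": -0.05,"roll": 0},
  {"tx": 0,"ty": 0,"tz": -0.025,"roll": 0},
], gripper=0)

```text
time: 38.12
ee_pos: [0.655, 0.0749, 0.2219]
tool_rot: [[1.0, -0.0, 0.005], [-0.0, -1.0, 0.0], [0.005, -0.0, -1.0]]
ft_force: [0.5, 0.8, 0.4]
grip_width: 0.0851
grasp_force: 0.0
```

Call:
drive_tool([
  {"tx": -0.02,"ty": 0.05,"tz": 0,"roll": 0},
  {"tx": -0.02,"ty": 0.05,"tz": 0,"roll": 0},
  {"tx": -0.02,"ty": 0.05,"tz": 0,"roll": 0},
  {"tx": -0.02,"ty": 0.05,"tz": 0,"roll": 0},
  {"tx": -0.02,"ty": 0.05,"tz": 0,"roll": 0},
  {"tx": -0.02,"ty": 0.05,"tz": 0,"roll": 0},
  {"tx": -0.02,"ty": 0.05,"tz": 0,"roll": 0},
  {"tx": -0.02,"ty": 0.05,"tz": 0,"roll": 0},
])

```text
time: 39.12
ee_pos: [0.4925, -0.3267, 0.218]
tool_rot: [[1.0, -0.0, 0.001], [-0.0, -1.0, -0.0], [0.001, 0.0, -1.0]]
ft_force: [0.9, -0.6, 0.5]
grip_width: 0.0851
grasp_force: 0.0
```

Call:
drive_tool([
  {"tx": -0.02,"ty": 0.05,"tz": 0,"roll": 0},
  {"tx": -0.02,"ty": 0.05,"tz": 0,"roll": 0},
  {"tx": 0,"ty": 0,"tz": 0,"roll": 0},
])

```text
time: 39.5
ee_pos: [0.4514, -0.4285, 0.2176]
tool_rot: [[1.0, -0.005, -0.0], [-0.005, -1.0, -0.001], [-0.0, 0.001, -1.0]]
ft_force: [-0.0, 1.7, -0.6]
grip_width: 0.0853
grasp_force: 0.0
```

```bash
python3 - <<'E'
from h import *
p,d=camera("top"); cv2.imwrite("pics/top3.png",p[:,:,::-1])
W=cloud("top",d).reshape(-1,3)
for n,x,y,a in(("blue",.6327,-.1346,.122),("yellow",.6537,.0747,.11),("orange",.4405,.1485,.098),("brown",.448,-.046,.078)):
    q=W[(np.hypot(W[:,0]-x,W[:,1]-y)<.036)&(W[:,2]>a)]; c=(q.min(0)+q.max(0))/2; print(n,len(q),((c[:2]-[x,y])*1e3).round(1),q[:,2].max().round(4))
E
```

```text
blue 126 [0.2 0. ] 0.1314
yellow 126 [ 0.7 -2.5] 0.1191
orange 165 [-1.1 -1.4] 0.1065
brown 125 [-0.3 -0.7] 0.088
```

View pics/top3.png

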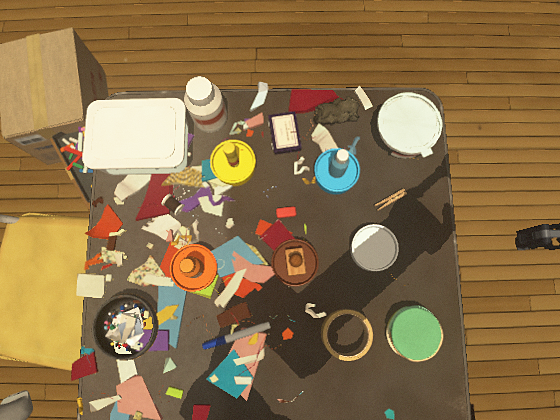

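All four pieces are upright on their own colours: glue (233,155), blue bottle (341,162), orange bottle (191,267) and stamp (294,260). Each is within 3 mm of its stand's centre, and white (375,247) is empty.

```bash
python3 -c "
from workcell import ctrl
print(ctrl.job_done())"
```

```text
the job is handed in; nothing more can be done
None
```

The job is handed in: all four pieces stand upright on the stands of their own colours, each within 3 mm of centre by the last depth check, and the white stand is empty; the hand-in returned no verdict.

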